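# Dock the loaded sample carrier

## Task

Push the plywood carrier board, loaded with three samples, along its runners until you feel it drop into the locating notches and it lies flat; then push the red catch round by its black peg until it lies square across the board. Go gently, with a fingertip only: the board is never lifted, the samples stay untouched in their pockets, and the other things round the station stay where they are.

Things in the scene. Friction and masses are not known exactly. Their poses are not given: they have to be found in the camera images.
- station: Docking station fixed to the table: aluminium plate spanning x -110..+90, y -200..+200, z 0..8 mm, with two steel runners, tops z = 40. Origin on the table under the plate; +y (about the robot's left) is the way the board is pushed. Between the runners (x -55..+55) the plate is open, also at its -y end: room for a fingertip behind the board. Side guides reach z = 58, inner faces x = +-76.5.
- station_home (a point): Where the carrier's origin lies when docked (station x = 0, y = +60, z = 44 mm), axes parallel to the station's. The notches are 8 mm deep, 14 mm long: in the outer bar of each runner at station y = +130, in the inner bar at y = -10. End stops stand 37 mm beyond home; shove the board fast and the samples on it topple.
- carrier: Loose plywood board 150 (x) x 180 (y) x 9 mm, 0.35 to 0.6 kg. Origin at the centre of its underside. Four round black glides, diameter 10, reach 12 mm below: the leading pair (y = +70) runs on the outer bars, the trailing pair (y = -70) on the inner bars. Riding on the runners its origin is at z = 52 mm; dropped into all notches 44, and it can slide no farther. It starts 95 to 135 mm short of home.
- carrier_push (a point): Middle of the board's trailing edge (-y end, steel strip), half-way up its thickness: the place to push, towards station +y. Sliding takes about 1 to 4 N; the glides have 2 mm play each way in the notches. A fingertip still pressing on this edge can hold the trailing end up by friction: it falls when the finger backs off.
- catch (a joint): Angle of the red turn catch about its upright pivot, rad, growing anticlockwise from above, -0.5..1.57. Near 0 it points to station -y, clear of the board; at 1.57 (hard stop) to station +x, square across the board. Its underside (z = 55 mm) passes 2 mm over the docked board; a board still riding high blocks it. Turning takes about 1.5 N at the peg; it stays where it is left.
- catch_pivot (a point): Pivot of the catch, at the underside of its arm: station x = -94, y = 0, z = 55 mm. The red arm is 14 mm wide, spans z 55..63 and ends 63 mm from the pivot. The guide beside it is cut away from y = -72 to +20 mm.
- catch_peg (a point): Upright black peg on the catch, 50 mm from the pivot, 11 mm in diameter, standing from z = 63 to 91 mm; this point is on its axis at z = 79 mm. To close the catch push the peg from the side away from the board, in an arc about the pivot.
- turned_sample_0: Bright metal turned sample, 22 mm diameter, 34 mm tall, standing loose in a 5 mm deep pocket of the board at board x = -42, y = +20. Origin at the centre of its foot, z up. Not to be touched.
- turned_sample_1: Cream-coloured turned sample with a black ring, 30 mm diameter, 22 mm tall, standing in the middle pocket (board x = 0, y = +20). Origin at the centre of its foot. Not to be touched.
- turned_sample_2: Slim turned sample, 20 mm diameter, 50 mm tall, standing in the pocket at board x = +42, y = +20. Origin at the centre of its foot. Not to be touched.
- focus_gauge: Bystander: white and red focus gauge standing upright beyond the +y end of the station, 28 mm diameter, 102 mm tall. Origin at the centre of its foot.
- steel_block: Bystander: ground steel block 25 x 50 x 25 mm beyond the +y end of the station. Origin at the centre of its underside.
- hex_key_4: Bystander: black hex key 32 x 74 x 7 mm lying on the robot's side of the station. Origin at the centre of its underside.
- usb_stick: Bystander: black memory stick 17 x 55 x 9 mm lying on the robot's side of the station. Origin at the centre of its underside.

How it is judged:
By the outcome, as a careful person would: the job done as asked, in the order asked, and still so for the second after the job is handed in, with the robot touching nothing.
It also fails if it takes over 51 s, if anything falls off the work surface, if the arm or the gripper's body presses on something with over 40 N, if the wrist force passes 120 N, or if a joint passes its speed limit or range.

## Robot

A 7-joint arm with a two-finger parallel gripper is mounted at the origin on a cart in front of the work surface, level with it; the furniture and walls round the work are solid. World frame = base frame: x ahead of the robot, y to its left, z up, the work surface at z = 0. Lengths are in m, angles in degrees, forces in N, time in s.
With the tool pointing down it reaches from about 0.4 to 0.875 m from the base axis. Payload 4.4 kg.
Tool frame: the origin (TCP) lies at the very end of the fingers, on their centre line; the grasp point (between the pads) lies 19 mm behind it; z points along the fingers, y is the line along which they close (so a half turn about z gives the same grasp; the last joint's range is limited). The gripper opens to 85 mm and grips with 20 to 120 N. Pads are 22 mm wide; open, the fingers measure 114 mm over their backs; the gripper's body (76 mm by 85 mm) begins 54 mm behind the grasp point. The pads swing forward as they close: fully open they stand 13 mm farther back than shut.
Start: joints at [70.428, 36.005, 2.206, 86.941, -1.547, 57.084, -1.146], TCP at [0.177, -0.625, 0.211] pointing down, gripper open.
Joint ranges: [-175.42, 175.42], [-21.48, 121.26], [-71.46, 75.88], [10.55, 141.38], [-63.04, 243.04], [13.31, 113.54], [-168.57, 168.57]. Speed limits (degrees/s): [147.25, 147.25, 180, 180, 180, 180, 180].

## Interface

Orientations are given as a 3x3 rotation matrix whose columns are the frame's x, y, z axes.
In Python, from bench import telemetry, cams, job_done gives the robot as it stands.
- The arm moves only by the tool carry_out, never from a script. Its argument "motion" is a list that holds one entry, the list of rows, each a list of 7 numbers: the shift along the world's x, y, z in cm, then the turn, a rotation vector about the world's x, y, z in degrees, then the opening, from 0 (shut) to 1 (fully open). In form: [[[tx, ty, tz, ax, ay, az, claw], ...]]. A call has 1 to 20 rows; each row is the pose to reach, as a shift and turn from the pose commanded when the call began; what a row does not reach only later rows make up. A row lasts 1/12 s, in which the tool goes at most 41.7 mm and 7.16 degrees, less where a joint would pass 70% of its speed; a pose out of reach is approached as far as the arm can. A call with a gripper value outside its range is refused whole. The fingers move at their own pace and stop on an object; "squeeze" is the grip in N (left out, the last holds). Time passes only in rows, so rows that repeat a pose let the fingers close. It gives the time, the measured TCP pose, the force, the opening and the grip force at its end, in the units of the state.
- telemetry.read_state(): the state, without advancing time (a new reading comes with each control period).
- cams.get_image(name): name is "side" or "top" or "wrist"; returns the picture (420x560x3 uint8, red, green, blue); there is no depth.
- cams.calibration(name): a dict with "fx", "fy", "cx", "cy" (pixels), "cam_to_world" (4x4, takes a point from camera to world coordinates); the wrist camera has in their place "tool_from_camera" (4x4, takes a point from camera to tool coordinates, whose origin is the TCP and whose axes are the flange's). Camera axes: x right, y down, z forward; pixel columns grow to the right and rows downward; lengths in m; the calibration is good to about 2 mm. A picture is of the moment at which its call begins: read the wrist's pose just before it. calibration takes no time and is no camera call.
- job_done(): hands the job in; it is judged then, once.
The state is a dict: "time_s": time; "joint_pos": joint angles; "qd": joint speeds; "tau": joint torques, N m; "tcp_pos": TCP position; "orientation": TCP orientation; "wrist_force": force on the tool from outside, world axes, zero at the start; "torque": the same for the moment, N m; "finger_gap": finger opening in m; "finger_force": force on a finger pad.
Only numpy, scipy, OpenCV 4.12 (cv2) and the standard library are available. Lean on these libraries where they do the work, as an engineer would, in place of code of your own. Each camera call takes 0.05 s, during which the arm holds its last target. There are 200 camera calls.

## Working session

There is one attempt and no reset: what is moved stays moved. The work goes in short steps, Python scripts to look and compute and a tool call to move; the robot and the scene stay as the last step left them, time stands still between calls to the robot, and variables do not carry over. Pictures are saved under pics/ and viewed, at most 10 in all, crops included, and the job is handed in when it is done.

Besides the shell and the picture viewer there is one more tool, called after "Emit:" as name(argument=value, ...), one argument or row to a line, values as JSON. carry_out: Moves the arm, as the interface text tells. Its arguments: {"type":"object","properties":{"motion":{"type":"array","items":{"type":"array","items":{"type":"array","items":{"type":"number"}}}},"squeeze":{"type":"number"}},"required":["motion"]}

```bash
mkdir -p pics
python3 - <<'E'
from bench import telemetry,cams
import cv2,numpy as np
s=telemetry.read_state();print({k:np.round(s[k],3).tolist() for k in('time_s','tcp_pos','orientation','wrist_force','finger_gap')})
for n in('top','side'):
    im=cams.get_image(n);cv2.imwrite(f'pics/{n}0.png',im[:,:,::-1]);c=cams.calibration(n);print(n,c['fx'],c['cx'],c['cy'],np.round(c['cam_to_world'],3).tolist())
E
```

```text
{'time_s': 0.0, 'tcp_pos': [0.177, -0.625, 0.21], 'orientation': [[0.962, 0.272, -0.001], [0.272, -0.962, 0.002], [-0.0, -0.002, -1.0]], 'wrist_force': [-0.174, 0.042, -0.007], 'finger_gap': 0.085}
top 502.6477845379537 281.60652800044534 212.85230073872947 [[0.007, -0.998, 0.059, 0.437], [-1.0, -0.007, 0.001, 0.23], [-0.001, -0.059, -0.998, 1.128], [0.0, 0.0, 0.0, 1.0]]
side 472.99209688224806 282.0193517105824 207.78735488307842 [[0.861, -0.179, 0.475, 0.049], [-0.508, -0.297, 0.808, -0.559], [-0.004, -0.938, -0.347, 0.421], [0.0, 0.0, 0.0, 1.0]]
```

View pics/top0.png

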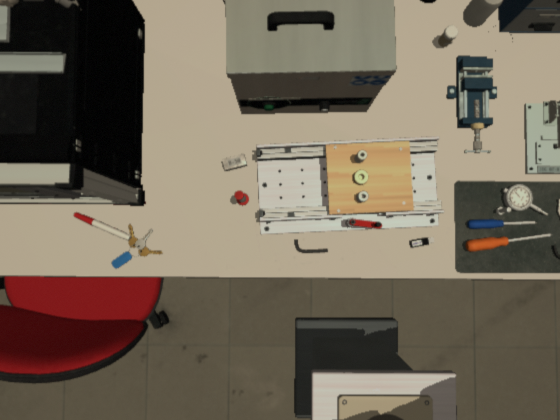

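View pics/side0.png

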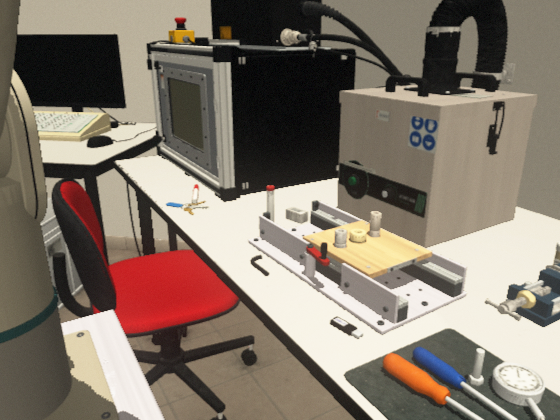

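The top view shows the station at columns 257–438 and rows 138–235. The board is at columns 326–413 with its trailing edge near column 413. The red catch is around (365,224), pointing to station -y, and the hex key is at (312,248). Next I'll measure these.

```bash
cat > h.py <<'E'
from bench import telemetry,cams
import cv2,numpy as np
def ray(n,uv,z):
    c=cams.calibration(n);T=np.array(c['cam_to_world']);uv=np.atleast_2d(uv).astype(float)
    d=np.c_[(uv[:,0]-c['cx'])/c['fx'],(uv[:,1]-c['cy'])/c['fy'],np.ones(len(uv))]@T[:3,:3].T
    return T[:3,3]+d*((z-T[2,3])/d[:,2])[:,None]
def big(m):
    return max(cv2.findContours(m.astype(np.uint8),cv2.RETR_EXTERNAL,cv2.CHAIN_APPROX_NONE)[0],key=cv2.contourArea)
def wood(im):
    h=cv2.cvtColor(im,cv2.COLOR_RGB2HSV);m=cv2.inRange(h,(8,90,110),(28,255,255))>0
    w=np.zeros_like(m);w[130:225,240:445]=1
    return cv2.morphologyEx((m&w).astype(np.uint8),cv2.MORPH_CLOSE,np.ones((5,5)))
E
python3 - <<'E'
from h import *
im=cv2.imread('pics/top0.png')[:,:,::-1].copy()
p=big(wood(im))[:,0];P=ray('top',p,.061)[:,:2]
r=cv2.minAreaRect((P*1000).astype(np.float32));print('wood',r,np.round(cv2.boxPoints(r)).tolist())
h=cv2.cvtColor(im,cv2.COLOR_RGB2HSV)
m=((h[...,0]<8)|(h[...,0]>172))&(h[...,1]>150)&(h[...,2]>90);w=np.zeros_like(m);w[205:240,320:410]=1
q=big(m&w)[:,0];print('catch',cv2.minAreaRect((ray('top',q,.063)[:,:2]*1000).astype(np.float32)),q.min(0),q.max(0))
cv2.imwrite('pics/crop.png',cv2.resize(im[125:260,220:450],None,fx=3.4,fy=3.4,interpolation=cv2.INTER_CUBIC)[:,:,::-1])
E
```

```text
wood ((577.419921875, 44.917633056640625), (150.47903442382812, 180.9806671142578), 3.043290853500366) [[497.0, 131.0], [507.0, -49.0], [657.0, -41.0], [648.0, 139.0]]
catch ((478.5810241699219, 56.18417739868164), (41.80582809448242, 11.585755348205566), 83.28732299804688) [354 220] [374 226]
```

View pics/crop.png

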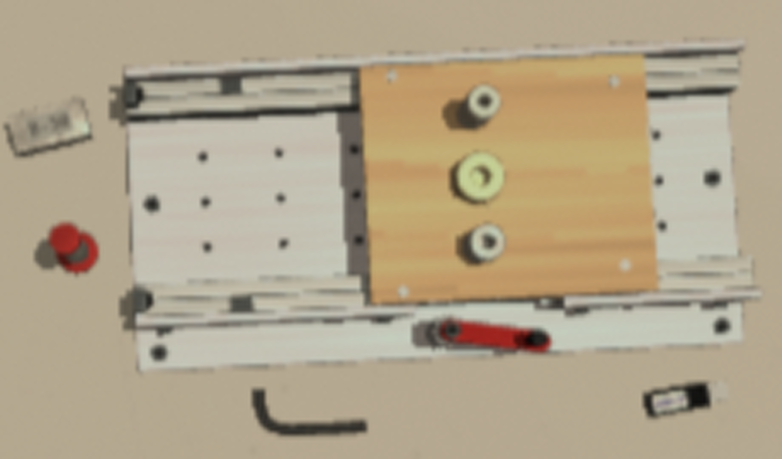

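The crop shows the near plate corners at crop (140,371) and (743,340). The pivot screw is at (450,330) and the peg top at (538,338). The notches show at (231,85) and (241,303).

Run:
```python
from h import *
f=lambda a:np.array(a)/3.4+[220,125]
A=ray('top',f([[140,371],[743,340]]),.008)[:,:2]*1000
print(A,np.linalg.norm(A[0]-A[1]))
d=(A[0]-A[1]);d/=np.linalg.norm(d);ex=np.array([d[1],-d[0]]);yaw=np.degrees(np.arctan2(ex[1],ex[0]))
O=A.mean(0)+110*ex;print('yaw',yaw,'O',O)
y=np.radians(3.04);R=np.array([[np.cos(y),-np.sin(y)],[np.sin(y),np.cos(y)]])
print('pivot pred',O+R@[-94,0],'seen',ray('top',f([450,330]),.064)[0]*1000,'peg',ray('top',f([538,338]),.091)[0]*1000)
print('board in station',R.T@(np.array([577.4,44.9])-O),'push',np.array([577.4,44.9])+R@[0,-90],'home',O+R@[0,60])
```

```text
[[ 455.11694847  276.17761908]
 [ 478.3364451  -118.75719787]] 395.61680280750386
yaw 3.3647310655396123 O [576.53707278  85.16631816]
pivot pred [482.6693539   80.18120503] seen [481.14987502  81.03145214  64.        ] peg [475.56362191  31.41677329  91.        ]
board in station [ -1.27373554 -40.25541727] push [582.17298065 -44.97334786] home [573.35508567 145.0818834 ]
```

Emit:
carry_out(
  motion=[
    [[10, 13, 2, 0, 0, 20, 0], [20, 27, 2, 0, 0, 40, 0], [20, 27, 2, 0, 0, 40, 0], [20, 27, 2, 0, 0, 40, 0], [20, 27, 2, 0, 0, 40, 0], [20, 27, 2, 0, 0, 40, 0], [20, 27, 2, 0, 0, 40, 0], [20, 27, 2, 0, 0, 40, 0], [40.6, 53.5, -4, 0, 0, 77.3, 0], [40.6, 53.5, -4, 0, 0, 77.3, 0], [40.6, 53.5, -4, 0, 0, 77.3, 0], [40.6, 53.5, -4, 0, 0, 77.3, 0], [40.6, 53.5, -4, 0, 0, 77.3, 0], [40.6, 53.5, -4, 0, 0, 77.3, 0], [40.6, 53.5, -4, 0, 0, 77.3, 0], [40.6, 53.5, -4, 0, 0, 77.3, 0], [40.6, 53.5, -4, 0, 0, 77.3, 0], [40.6, 53.5, -4, 0, 0, 77.3, 0], [40.6, 53.5, -4, 0, 0, 77.3, 0]],
  ],
)

```text
time_s: 1.68
tcp_pos: [0.5825, -0.09, 0.1698]
orientation: [[-0.056, 0.998, -0.002], [0.998, 0.056, -0.0], [-0.0, -0.002, -1.0]]
wrist_force: [-0.7, -1.2, 0.3]
finger_gap: -0.0003
finger_force: 0.0
```

Emit:
carry_out(
  motion=[
    [[0.1, 0, -4, 0, 0, 0, 0], [0.1, 0, -7, 0, 0, 0, 0], [0.1, 0, -10, 0, 0, 0, 0], [0.1, 0, -12, 0, 0, 0, 0], [0.1, 0, -13.4, 0, 0, 0, 0], [0.1, 0, -13.4, 0, 0, 0, 0]],
  ],
)

```text
time_s: 2.18
tcp_pos: [0.5805, -0.093, 0.0337]
orientation: [[-0.051, 0.999, -0.007], [0.999, 0.051, -0.001], [-0.001, -0.007, -1.0]]
wrist_force: [-0.3, -0.1, -0.4]
finger_gap: -0.0002
finger_force: 0.0
```

Run:
```python
from h import *
a=cams.get_image('side');b=cams.get_image('top');print(np.round(telemetry.read_state()['wrist_force'],2))
f=lambda im,r,c:cv2.resize(im[r:r+150,c:c+200],(400,300),interpolation=cv2.INTER_CUBIC)
cv2.imwrite('pics/pre.png',np.hstack([f(a,170,270),f(b,110,260)])[:,:,::-1])
```

```text
[0.73 0.01 0.67]
```

View pics/pre.png

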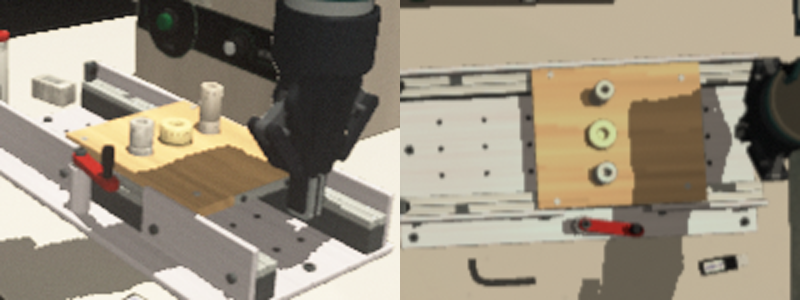

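The finger is centred just behind the board with room to spare. I'll approach and then push gently.

Emit:
carry_out(
  motion=[
    [[0.2, 1.0, 0, 0, 0, 0, 0], [0.2, 2.0, 0, 0, 0, 0, 0], [0.2, 2.7, 0, 0, 0, 0, 0], [0.2, 3.1, 0, 0, 0, 0, 0], [0.2, 3.4, 0, 0, 0, 0, 0], [0.2, 3.7, 0, 0, 0, 0, 0], [0.2, 4.0, 0, 0, 0, 0, 0], [0.2, 4.3, 0, 0, 0, 0, 0], [0.1, 4.6, 0, 0, 0, 0, 0], [0.1, 4.9, 0, 0, 0, 0, 0], [0.1, 5.2, 0, 0, 0, 0, 0], [0.1, 5.5, 0, 0, 0, 0, 0], [0.1, 5.8, 0, 0, 0, 0, 0], [0.1, 6.1, 0, 0, 0, 0, 0], [0.1, 6.4, 0, 0, 0, 0, 0], [0, 6.7, 0, 0, 0, 0, 0], [0, 7.0, 0, 0, 0, 0, 0], [0, 7.3, 0, 0, 0, 0, 0], [0, 7.6, 0, 0, 0, 0, 0], [0, 7.9, 0, 0, 0, 0, 0]],
  ],
)

```text
time_s: 3.95
tcp_pos: [0.5847, -0.0135, 0.0372]
orientation: [[-0.052, 0.999, 0.001], [0.999, 0.052, -0.002], [-0.002, 0.001, -1.0]]
wrist_force: [0.0, -5.6, 7.0]
finger_gap: 0.0005
finger_force: 4.1
```

Run:
```python
from h import *
b=cams.get_image('top');s=telemetry.read_state();print(s['tcp_pos'],np.round(s['wrist_force'],2))
p=big(wood(b))[:,0];r=cv2.minAreaRect((ray('top',p,.061)[:,:2]*1000).astype(np.float32));print(r)
```

```text
[ 0.58472933 -0.01238579  0.03725682] [-0.44 -4.04  5.66]
((574.9732666015625, 89.39331817626953), (150.4024200439453, 179.10499572753906), 3.743572235107422)
```

Emit:
carry_out(
  motion=[
    [[-0.1, 0.3, 0, 0, 0, 0, 0], [-0.1, 0.6, 0, 0, 0, 0, 0], [-0.2, 0.9, 0, 0, 0, 0, 0], [-0.2, 1.2, 0, 0, 0, 0, 0], [-0.2, 1.5, 0, 0, 0, 0, 0], [-0.3, 1.8, 0, 0, 0, 0, 0], [-0.3, 2.1, 0, 0, 0, 0, 0], [-0.3, 2.4, 0, 0, 0, 0, 0], [-0.4, 2.7, 0, 0, 0, 0, 0], [-0.4, 3.0, 0, 0, 0, 0, 0], [-0.4, 3.3, 0, 0, 0, 0, 0], [-0.5, 3.6, 0, 0, 0, 0, 0], [-0.5, 3.9, 0, 0, 0, 0, 0], [-0.5, 4.2, 0, 0, 0, 0, 0], [-0.5, 4.4, 0, 0, 0, 0, 0], [-0.5, 4.4, 0, 0, 0, 0, 0]],
  ],
)

```text
time_s: 5.33
tcp_pos: [0.58, 0.0315, 0.0372]
orientation: [[-0.053, 0.999, 0.002], [0.999, 0.053, -0.001], [-0.001, 0.002, -1.0]]
wrist_force: [0.8, -4.9, 5.6]
finger_gap: -0.0002
finger_force: 3.3
```

```bash
cat > m.py <<'E'
from h import *
b=cams.get_image('top');s=telemetry.read_state();print(s['tcp_pos'],np.round(s['wrist_force'],2))
p=big(wood(b))[:,0];r=cv2.minAreaRect((ray('top',p,.061)[:,:2]*1000).astype(np.float32));print(r)
E
python3 m.py
```

```text
[0.58000914 0.0314814  0.03723385] [ 1.6  -3.79  5.64]
((571.7152709960938, 134.52969360351562), (150.27210998535156, 178.7752685546875), 2.824525833129883)
```

Emit:
carry_out(
  motion=[
    [[0, 0.2, 0, 0, 0, 0, 0], [0, 0.35, 0, 0, 0, 0, 0], [0, 0.5, 0, 0, 0, 0, 0], [0, 0.6, 0, 0, 0, 0, 0], [0, 0.7, 0, 0, 0, 0, 0], [0, 0.7, 0, 0, 0, 0, 0]],
  ],
)

```text
time_s: 5.88
tcp_pos: [0.5784, 0.0408, 0.0362]
orientation: [[-0.055, 0.998, -0.001], [0.998, 0.055, 0.001], [0.001, -0.001, -1.0]]
wrist_force: [-0.3, 0.2, -0.2]
finger_gap: 0.0001
finger_force: 0.0
```

Emit:
carry_out(
  motion=[
    [[0, 0.1, 0, 0, 0, 0, 0], [0, 0.2, 0, 0, 0, 0, 0], [0, 0.2, 0, 0, 0, 0, 0]],
  ],
)

```text
time_s: 6.13
tcp_pos: [0.5788, 0.0422, 0.0363]
orientation: [[-0.055, 0.999, -0.0], [0.999, 0.055, 0.001], [0.001, -0.0, -1.0]]
wrist_force: [-0.5, -0.7, 0.3]
finger_gap: 0.0002
finger_force: 0.0
```

Emit:
carry_out(
  motion=[
    [[0, 0.1, 0, 0, 0, 0, 0], [0, 0.2, 0, 0, 0, 0, 0], [0, 0.2, 0, 0, 0, 0, 0]],
  ],
)

```text
time_s: 6.38
tcp_pos: [0.579, 0.044, 0.0365]
orientation: [[-0.054, 0.999, 0.0], [0.999, 0.054, 0.0], [0.0, 0.0, -1.0]]
wrist_force: [-0.8, 0.2, -0.1]
finger_gap: -0.0001
finger_force: 0.0
```

```bash
python3 m.py
python3 - <<'E'
from h import *
a=cams.get_image('side')
cv2.imwrite('pics/drop.png',cv2.resize(a[160:330,250:480],None,fx=3.4,fy=3.4,interpolation=cv2.INTER_CUBIC)[:,:,::-1])
E
```

```text
[0.57903536 0.04374717 0.03650563] [-0.7  -0.27  0.06]
((571.0574340820312, 146.61309814453125), (149.19921875, 177.4070587158203), 2.7467265129089355)
```

View pics/drop.png

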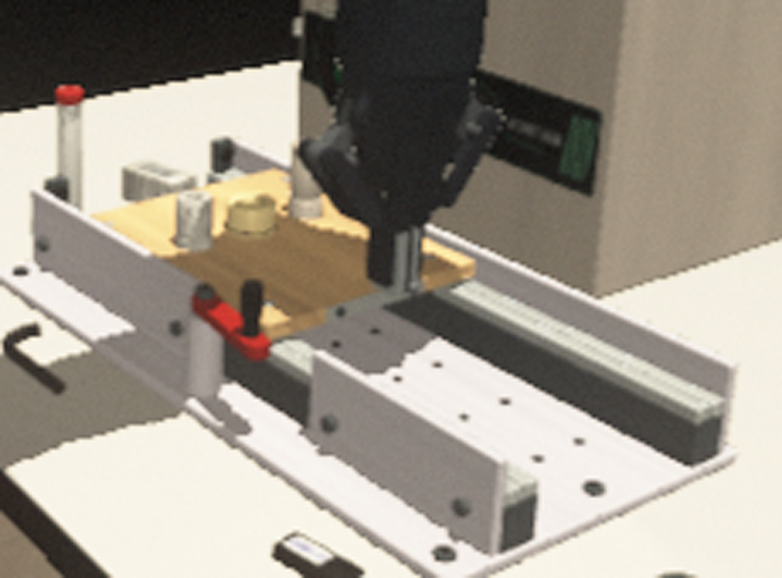

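Wrist force fell to zero and the board's apparent scale shrank by the 8 mm drop, so it appears docked. I'll back off, rise, and swing over to the peg side.

Emit:
carry_out(
  motion=[
    [[0, -0.5, 0, 0, 0, 0, 0], [0.1, -1.5, 0, 0, 0, 0, 0], [0.2, -3, 0, 0, 0, 0, 0], [0.2, -5, 0, 0, 0, 0, 0], [0.2, -6, 3, 0, 0, 0, 0], [0.2, -6, 6, 0, 0, 0, 0], [0.2, -6, 9, 0, 0, 0, 0], [0.2, -6, 12, 0, 0, 0, 0], [0.2, -6, 12, 0, 0, 0, 0]],
  ],
)

```text
time_s: 7.23
tcp_pos: [0.585, -0.0177, 0.1623]
orientation: [[-0.052, 0.999, 0.01], [0.999, 0.052, -0.0], [-0.001, 0.01, -1.0]]
wrist_force: [0.9, 0.1, 0.6]
finger_gap: -0.0002
finger_force: 0.0
```

Run:
```python
from h import *
b=cams.get_image('top');print(telemetry.read_state()['tcp_pos'])
p=big(wood(b));P=(ray('top',p[:,0],.053)[:,:2]*1000).astype(np.float32);r=cv2.minAreaRect(P);print(r)
q=np.array(r[0]);a=np.radians(3.04);L=(P-q)@np.array([[np.cos(a),-np.sin(a)],[np.sin(a),np.cos(a)]])
for lo,hi in((-80,-50),(50,80)):
    s=L[(L[:,1]>lo)&(L[:,1]<hi)];print('width',np.median(s[s[:,0]>60,0])-np.median(s[s[:,0]<-60,0]))
h=cv2.cvtColor(b,cv2.COLOR_RGB2HSV);m=((h[...,0]<8)|(h[...,0]>172))&(h[...,1]>150)&(h[...,2]>60);w=np.zeros_like(m);w[205:240,320:410]=1
print(cv2.minAreaRect((ray('top',big(m&w)[:,0],.063)[:,:2]*1000).astype(np.float32)))
```

```text
[ 0.58345832 -0.01781407  0.15976275]
((572.0631103515625, 145.60977172851562), (150.32711791992188, 179.4925079345703), 2.7282652854919434)
width nan
width 147.6259320246537
((478.9308166503906, 55.77955627441406), (42.52770233154297, 10.796286582946777), 83.28697204589844)
  return _methods._mean(a, axis=axis, dtype=dtype,
  ret = ret.dtype.type(ret / rcount)
```

Emit:
carry_out(
  motion=[
    [[-4, 1.5, 0, 0, 0, -7, 0], [-8, 3, 0, 0, 0, -14, 0], [-11, 4, 0, 0, 0, -21, 0], [-14.3, 5.3, 0, 0, 0, -28, 0], [-14.3, 5.3, 0, 0, 0, -35, 0], [-14.3, 5.3, 0, 0, 0, -42, 0], [-14.3, 5.3, 0, 0, 0, -49, 0], [-14.3, 5.3, 0, 0, 0, -56, 0], [-14.3, 5.3, 0, 0, 0, -63, 0], [-14.3, 5.3, 0, 0, 0, -70, 0], [-14.3, 5.3, 0, 0, 0, -77, 0], [-14.3, 5.3, 0, 0, 0, -84, 0], [-14.3, 5.3, 0, 0, 0, -91, 0], [-14.3, 5.3, 0, 0, 0, -98, 0], [-14.3, 5.3, 0, 0, 0, -99.4, 0], [-14.3, 5.3, 0, 0, 0, -99.4, 0]],
  ],
)

```text
time_s: 8.62
tcp_pos: [0.4374, 0.0359, 0.1559]
orientation: [[0.994, -0.108, -0.001], [-0.108, -0.994, -0.001], [-0.001, 0.001, -1.0]]
wrist_force: [0.1, -1.1, 0.2]
finger_gap: 0.0003
finger_force: 0.0
```

Emit:
carry_out(
  motion=[
    [[0, 0, -3, 0, 0, 0, 0], [0, 0, -5.5, 0, 0, 0, 0], [0, 0, -7.5, 0, 0, 0, 0], [0, 0, -8.7, 0, 0, 0, 0], [0, 0, -8.7, 0, 0, 0, 0], [0, 0, -8.7, 0, 0, 0, 0]],
  ],
)

```text
time_s: 9.12
tcp_pos: [0.4374, 0.0361, 0.069]
orientation: [[0.994, -0.108, -0.002], [-0.108, -0.994, -0.0], [-0.002, 0.0, -1.0]]
wrist_force: [0.5, 0.1, 1.0]
finger_gap: 0.0002
finger_force: 0.0
```

Run:
```python
from h import *
a=cams.get_image('side');b=cams.get_image('top');s=telemetry.read_state();print(s['tcp_pos'],s['orientation'],np.round(s['joint_pos'],0))
f=lambda im,r,c:cv2.resize(im[r:r+150,c:c+200],(400,300),interpolation=cv2.INTER_CUBIC)
cv2.imwrite('pics/peg.png',np.hstack([f(a,160,230),f(b,140,260)])[:,:,::-1])
```

```text
[0.43852256 0.0363836  0.07008099] [[ 9.94044351e-01 -1.08971616e-01  1.00757707e-03]
 [-1.08971801e-01 -9.94044833e-01  1.30428084e-04]
 [ 9.87363822e-04 -2.39448789e-04 -9.99999484e-01]] [-13.  34.   6. 127. -10.  20. -94.]
```

View pics/peg.png

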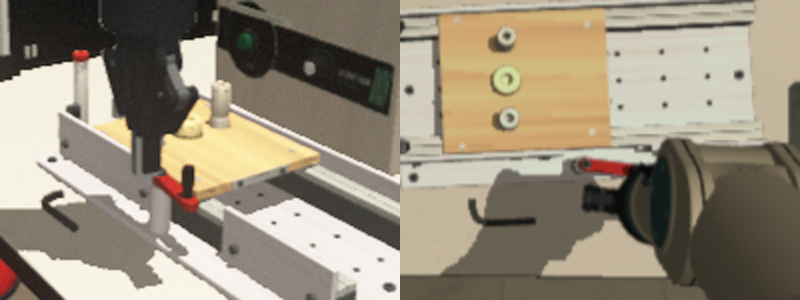

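The finger is clear on the robot's side of the peg with its tip above the arm. Now I'll work out the arc rows.

```bash
cat > arc.py <<'E'
import numpy as np,sys
def fc(t,c=17):
    a=np.radians(t+3);n=np.array([np.cos(a),np.sin(a)]);u=np.array([n[1],-n[0]])
    return np.array([481.3,80.8])+50*u-c*n
x,y,yaw,t0,t1,k=map(float,sys.argv[1:])
for t in np.linspace(t0,t1,int(k)):
    d=(fc(t)-[x,y])/10;print(f'[{d[0]:.1f},{d[1]:.1f},0,0,0,{t+3-yaw:.0f},0],',end=' ')
E
python3 arc.py 438.5 36.4 -6.3 -16 48 17
```

```text
[1.5,-0.0,0,0,0,-7,0], [1.8,-0.2,0,0,0,-3,0], [2.2,-0.4,0,0,0,1,0], [2.5,-0.5,0,0,0,5,0], [2.8,-0.6,0,0,0,9,0], [3.2,-0.7,0,0,0,13,0], [3.6,-0.8,0,0,0,17,0], [3.9,-0.8,0,0,0,21,0], [4.3,-0.8,0,0,0,25,0], [4.7,-0.8,0,0,0,29,0], [5.0,-0.8,0,0,0,33,0], [5.4,-0.7,0,0,0,37,0], [5.8,-0.6,0,0,0,41,0], [6.1,-0.5,0,0,0,45,0], [6.4,-0.4,0,0,0,49,0], [6.8,-0.2,0,0,0,53,0], [7.1,-0.0,0,0,0,57,0],
```

Emit:
carry_out(
  motion=[
    [[0.7, 0, 0, 0, 0, 0, 0], [1.4, -0.1, 0, 0, 0, 0, 0], [1.8, -0.2, 0, 0, 0, 0, 0], [2.2, -0.4, 0, 0, 0, 1, 0], [2.5, -0.5, 0, 0, 0, 5, 0], [2.8, -0.6, 0, 0, 0, 9, 0], [3.2, -0.7, 0, 0, 0, 13, 0], [3.6, -0.8, 0, 0, 0, 17, 0], [3.9, -0.8, 0, 0, 0, 21, 0], [4.3, -0.8, 0, 0, 0, 25, 0], [4.7, -0.8, 0, 0, 0, 29, 0], [5.0, -0.8, 0, 0, 0, 33, 0], [5.4, -0.7, 0, 0, 0, 37, 0], [5.8, -0.6, 0, 0, 0, 41, 0], [6.1, -0.5, 0, 0, 0, 45, 0], [6.4, -0.4, 0, 0, 0, 49, 0], [6.8, -0.2, 0, 0, 0, 53, 0], [7.1, 0, 0, 0, 0, 57, 0], [7.1, 0, 0, 0, 0, 57, 0]],
  ],
)

```text
time_s: 10.8
tcp_pos: [0.5094, 0.0369, 0.0698]
orientation: [[0.631, 0.776, 0.0], [0.776, -0.631, 0.0], [0.0, -0.0, -1.0]]
wrist_force: [-0.6, 1.1, 2.4]
finger_gap: 0.0001
finger_force: 1.6
```

```bash
python3 - <<'E'
from h import *
a=cams.get_image('side');b=cams.get_image('top');s=telemetry.read_state();print(s['tcp_pos'],np.degrees(np.arctan2(s['orientation'][1][0],s['orientation'][0][0])),np.round(s['wrist_force'],1))
f=lambda im,r,c:cv2.resize(im[r:r+150,c:c+200],(400,300),interpolation=cv2.INTER_CUBIC)
cv2.imwrite('pics/mid.png',np.hstack([f(a,160,230),f(b,140,260)])[:,:,::-1])
E
python3 arc.py 509.5 36.4 50.7 52 90 11
```

```text
[0.50926082 0.03674643 0.06974928] 50.62063418433009 [-0.5  1.4  3.2]
[0.3,0.2,0,0,0,4,0], [0.6,0.4,0,0,0,8,0], [0.8,0.6,0,0,0,12,0], [1.1,0.9,0,0,0,16,0], [1.3,1.1,0,0,0,20,0], [1.5,1.4,0,0,0,23,0], [1.7,1.7,0,0,0,27,0], [1.9,2.0,0,0,0,31,0], [2.0,2.3,0,0,0,35,0], [2.2,2.7,0,0,0,38,0], [2.3,3.0,0,0,0,42,0],
```

View pics/mid.png

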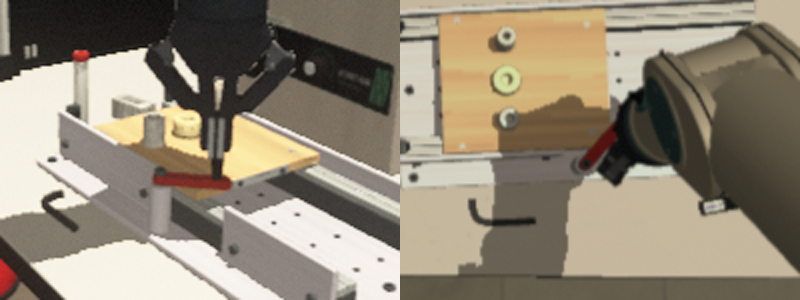

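The catch has followed the finger to about 50° and its path is clear. I'll finish the arc.

Emit:
carry_out(
  motion=[
    [[0.3, 0.2, 0, 0, 0, 4, 0], [0.6, 0.4, 0, 0, 0, 8, 0], [0.8, 0.6, 0, 0, 0, 12, 0], [1.1, 0.9, 0, 0, 0, 16, 0], [1.3, 1.1, 0, 0, 0, 20, 0], [1.5, 1.4, 0, 0, 0, 23, 0], [1.7, 1.7, 0, 0, 0, 27, 0], [1.9, 2.0, 0, 0, 0, 31, 0], [2.0, 2.3, 0, 0, 0, 35, 0], [2.2, 2.7, 0, 0, 0, 38, 0], [2.3, 3.0, 0, 0, 0, 42, 0], [2.3, 3.1, 0, 0, 0, 42, 0], [2.3, 3.2, 0, 0, 0, 42, 0], [2.3, 3.2, 0, 0, 0, 42, 0]],
  ],
)

```text
time_s: 12.07
tcp_pos: [0.5306, 0.0677, 0.0696]
orientation: [[-0.045, 0.999, -0.003], [0.999, 0.045, -0.002], [-0.002, -0.003, -1.0]]
wrist_force: [-4.5, -1.2, 5.8]
finger_gap: 0.0
finger_force: 2.8
```

Emit:
carry_out(
  motion=[
    [[0, 0.1, 0, 0, 0, 0, 0], [0, 0.2, 0, 0, 0, 0, 0], [0, 0.2, 0, 0, 0, 0, 0]],
  ],
)

```text
time_s: 12.32
tcp_pos: [0.5306, 0.0689, 0.0696]
orientation: [[-0.045, 0.999, -0.003], [0.999, 0.045, -0.003], [-0.003, -0.003, -1.0]]
wrist_force: [-3.5, -1.7, 6.7]
finger_gap: -0.0001
finger_force: 3.1
```

Emit:
carry_out(
  motion=[
    [[0, 0.1, 0, 0, 0, 0, 0], [0, 0.2, 0, 0, 0, 0, 0], [0, 0.2, 0, 0, 0, 0, 0]],
  ],
)

```text
time_s: 12.57
tcp_pos: [0.5309, 0.0697, 0.0697]
orientation: [[-0.044, 0.999, -0.002], [0.999, 0.044, -0.004], [-0.004, -0.003, -1.0]]
wrist_force: [-3.5, -3.9, 6.4]
finger_gap: 0.0
finger_force: 3.8
```

Force is rising and the tip has stalled, so it looks to be at the stop. I'll back off and check.

Emit:
carry_out(
  motion=[
    [[0, 0.1, 0, 0, 0, 0, 0], [0, 0.1, 0, 0, 0, 0, 0], [0, -0.5, 0, 0, 0, 0, 0], [0.1, -1.5, 0, 0, 0, 0, 0], [0.1, -3, 0, 0, 0, 0, 0], [0.1, -3, 3, 0, 0, 0, 0], [0.1, -4, 7, 0, 0, 0, 0], [0.1, -8, 11, 0, 0, 0, 0], [0.1, -12, 12, 0, 0, 0, 0], [0.1, -16, 12, 0, 0, 0, 0], [0.1, -20, 12, 0, 0, 0, 0], [0.1, -20, 12, 0, 0, 0, 0], [0.1, -20, 12, 0, 0, 0, 0]],
  ],
)

```text
time_s: 13.65
tcp_pos: [0.5323, -0.1336, 0.1891]
orientation: [[-0.037, 0.999, -0.0], [0.999, 0.037, -0.003], [-0.003, -0.001, -1.0]]
wrist_force: [0.6, 0.1, -0.0]
finger_gap: -0.0004
finger_force: 0.0
```

```bash
python3 - <<'E'
from h import *
a=cams.get_image('side');b=cams.get_image('top');s=telemetry.read_state();print(s['tcp_pos'],np.round(s['wrist_force'],1))
h=cv2.cvtColor(b,cv2.COLOR_RGB2HSV);m=((h[...,0]<8)|(h[...,0]>172))&(h[...,1]>150)&(h[...,2]>60);w=np.zeros_like(m);w[185:240,320:410]=1
print('catch',cv2.minAreaRect((ray('top',big(m&w)[:,0],.063)[:,:2]*1000).astype(np.float32)))
f=lambda im,r,c:cv2.resize(im[r:r+150,c:c+200],(400,300),interpolation=cv2.INTER_CUBIC)
cv2.imwrite('pics/end.png',np.hstack([f(a,160,230),f(b,120,215)])[:,:,::-1])
E
python3 m.py
```

```text
[ 0.53277773 -0.12761518  0.18920936] [-0.2  0.8 -0.2]
catch ((510.88427734375, 78.45013427734375), (13.355019569396973, 64.70600128173828), 83.6447982788086)
[ 0.53297071 -0.12628164  0.18931451] [ 0.2  -0.05  0.23]
((570.72021484375, 146.18258666992188), (149.9183807373047, 178.05604553222656), 2.714151620864868)
```

View pics/end.png

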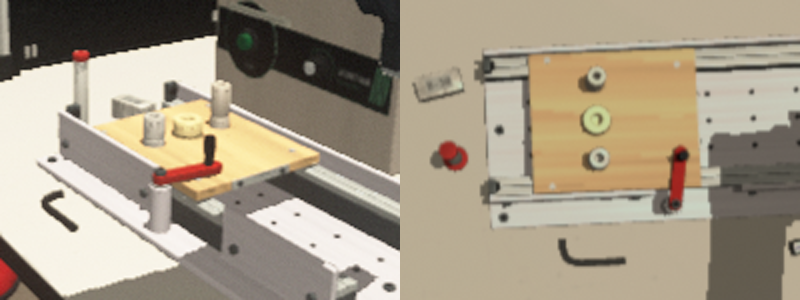

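The board is docked and the samples are standing, but the catch in the top view (672,205)→(680,155) is about 9° short of square. I'll push again with the tip a little higher, clear of the arm's top.

Emit:
carry_out(
  motion=[
    [[0, 4, 0, 0, 0, 0, 0], [0, 8, 0, 0, 0, 0, 0], [0, 12, -2, 0, 0, 0, 0], [0, 15, -5, 0, 0, 0, 0], [0, 15.5, -8, 0, 0, 0, 0], [0, 15.5, -10, 0, 0, 0, 0], [0, 15.5, -11.1, 0, 0, 0, 0], [0, 15.5, -11.1, 0, 0, 0, 0], [0, 15.5, -11.1, 0, 0, 0, 0]],
  ],
)

```text
time_s: 14.55
tcp_pos: [0.533, 0.0282, 0.0786]
orientation: [[-0.048, 0.999, -0.0], [0.999, 0.048, 0.0], [0.0, -0.0, -1.0]]
wrist_force: [0.3, -0.7, 0.1]
finger_gap: 0.0002
finger_force: 0.0
```

Emit:
carry_out(
  motion=[
    [[0, 0.4, 0, 0, 0, 0, 0], [0, 0.8, 0, 0, 0, 0, 0], [0, 1.2, 0, 0, 0, 0, 0], [0, 1.6, 0, 0, 0, 0, 0], [0, 2.0, 0, 0, 0, 0, 0], [0, 2.4, 0, 0, 0, 0, 0], [0, 2.8, 0, 0, 0, 0, 0], [0, 2.8, 0, 0, 0, 0, 0]],
  ],
)

```text
time_s: 15.22
tcp_pos: [0.5331, 0.057, 0.0787]
orientation: [[-0.048, 0.999, 0.0], [0.999, 0.048, 0.001], [0.001, 0.0, -1.0]]
wrist_force: [0.6, 0.5, -0.6]
finger_gap: 0.0001
finger_force: 0.0
```

Emit:
carry_out(
  motion=[
    [[0, 0.2, 0, 0, 0, 0, 0], [0, 0.4, 0, 0, 0, 0, 0], [0, 0.4, 0, 0, 0, 0, 0]],
  ],
)

```text
time_s: 15.47
tcp_pos: [0.533, 0.06, 0.0785]
orientation: [[-0.047, 0.999, -0.0], [0.999, 0.047, 0.0], [0.0, 0.0, -1.0]]
wrist_force: [0.0, 0.7, 0.2]
finger_gap: 0.0002
finger_force: 0.0
```

Emit:
carry_out(
  motion=[
    [[0, 0.2, 0, 0, 0, 0, 0], [0, 0.4, 0, 0, 0, 0, 0], [0, 0.4, 0, 0, 0, 0, 0]],
  ],
)

```text
time_s: 15.72
tcp_pos: [0.5331, 0.0641, 0.0785]
orientation: [[-0.048, 0.999, 0.0], [0.999, 0.048, 0.0], [0.0, 0.0, -1.0]]
wrist_force: [0.5, -0.4, -0.3]
finger_gap: -0.0
finger_force: 0.0
```

Emit:
carry_out(
  motion=[
    [[0, 0.2, 0, 0, 0, 0, 0], [0, 0.4, 0, 0, 0, 0, 0], [0, 0.4, 0, 0, 0, 0, 0]],
  ],
)

```text
time_s: 15.97
tcp_pos: [0.5331, 0.0682, 0.0786]
orientation: [[-0.048, 0.999, 0.0], [0.999, 0.048, 0.0], [0.0, 0.0, -1.0]]
wrist_force: [-0.2, -1.1, 0.6]
finger_gap: 0.0
finger_force: 0.0
```

Emit:
carry_out(
  motion=[
    [[0, 0.2, 0, 0, 0, 0, 0], [0, 0.4, 0, 0, 0, 0, 0], [0, 0.4, 0, 0, 0, 0, 0]],
  ],
)

```text
time_s: 16.22
tcp_pos: [0.533, 0.0722, 0.0786]
orientation: [[-0.048, 0.999, 0.0], [0.999, 0.048, 0.0], [0.0, 0.0, -1.0]]
wrist_force: [0.8, -0.6, 0.2]
finger_gap: -0.0003
finger_force: 0.0
```

Emit:
carry_out(
  motion=[
    [[0, 0.2, 0, 0, 0, 0, 0], [0, 0.3, 0, 0, 0, 0, 0], [0, 0.3, 0, 0, 0, 0, 0]],
  ],
)

```text
time_s: 16.47
tcp_pos: [0.5331, 0.075, 0.0785]
orientation: [[-0.048, 0.999, 0.0], [0.999, 0.048, 0.0], [0.0, 0.0, -1.0]]
wrist_force: [-0.2, -0.4, -0.1]
finger_gap: -0.0002
finger_force: 0.0
```

Run:
```python
from h import *
a=cams.get_image('side');s=telemetry.read_state();print(s['tcp_pos'],np.round(s['wrist_force'],1))
cv2.imwrite('pics/re.png',cv2.resize(a[180:280,280:400],None,fx=5,fy=5,interpolation=cv2.INTER_CUBIC)[:,:,::-1])
```

```text
[0.53303713 0.07472359 0.07854019] [0.4 0.2 0.9]
```

View pics/re.png

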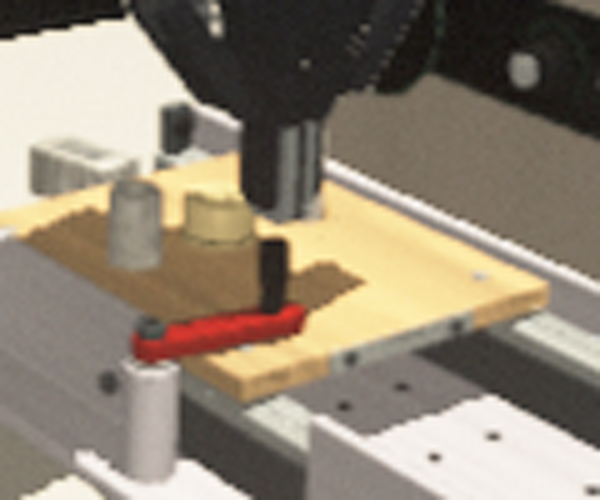

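Run:
```python
from h import *
c=cams.calibration('side');T=np.linalg.inv(c['cam_to_world'])
def pr(p):
    q=T[:3,:3]@p+T[:3,3];return np.round(((np.array([c['fx']*q[0]/q[2]+c['cx'],c['fy']*q[1]/q[2]+c['cy']]))-[280,180])*5)
print('tcp',pr([.533,.0747,.0785]),'peg top/bot',pr([.5326,.073,.091]),pr([.5326,.073,.063]),'pivot',pr([.4813,.0808,.063]),'home-edge',pr([.577,.0557,.0485]))
uv=np.array([[273,240],[272,310],[148,330]])/5+[280,180]
print(ray('side',uv[0],.091),ray('side',uv[1],.063),ray('side',uv[2],.063))
```

```text
tcp [273. 265.] peg top/bot [276. 235.] [274. 306.] pivot [145. 329.] home-edge [397. 332.]
[[0.52881791 0.06989168 0.091     ]] [[0.52986124 0.07027037 0.063     ]] [[0.48157494 0.07915618 0.063     ]]
```

The tip projects about 20 mm higher than the nominal TCP. It is hovering over the peg, and earlier it only rubbed the peg's top. I'll go back behind the peg and lower the tool about 26 mm.

Emit:
carry_out(
  motion=[
    [[0, -1.5, 0.3, 0, 0, 0, 0], [-0.1, -3, 0.3, 0, 0, 0, 0], [-0.1, -4.5, 0, 0, 0, 0, 0], [-0.1, -5.5, 0, 0, 0, 0, 0], [-0.1, -5.5, -1, 0, 0, 0, 0], [-0.1, -5.5, -2, 0, 0, 0, 0], [-0.1, -5.5, -2.6, 0, 0, 0, 0], [-0.1, -5.5, -2.6, 0, 0, 0, 0]],
  ],
)

```text
time_s: 17.18
tcp_pos: [0.5307, 0.0208, 0.0507]
orientation: [[-0.049, 0.999, -0.003], [0.999, 0.049, 0.001], [0.001, -0.003, -1.0]]
wrist_force: [-0.6, -0.0, -0.0]
finger_gap: -0.0001
finger_force: 0.0
```

Run:
```python
from h import *
a=cams.get_image('side');s=telemetry.read_state();print(s['tcp_pos'],np.round(s['wrist_force'],1))
c=cams.calibration('side');T=np.linalg.inv(c['cam_to_world']);im=cv2.resize(a[180:280,280:400],None,fx=5,fy=5,interpolation=cv2.INTER_CUBIC).copy()
for dz in(0,.01,.02):
    q=T[:3,:3]@(np.array(s['tcp_pos'])+[0,0,dz])+T[:3,3];u=((np.array([c['fx']*q[0]/q[2]+c['cx'],c['fy']*q[1]/q[2]+c['cy']]))-[280,180])*5
    cv2.circle(im,tuple(int(v) for v in u),4,(0,255,0),-1)
cv2.imwrite('pics/tip.png',im[:,:,::-1])
```

```text
[0.53115701 0.02083174 0.0513804 ] [-0.9 -0.8  0.1]
```

View pics/tip.png

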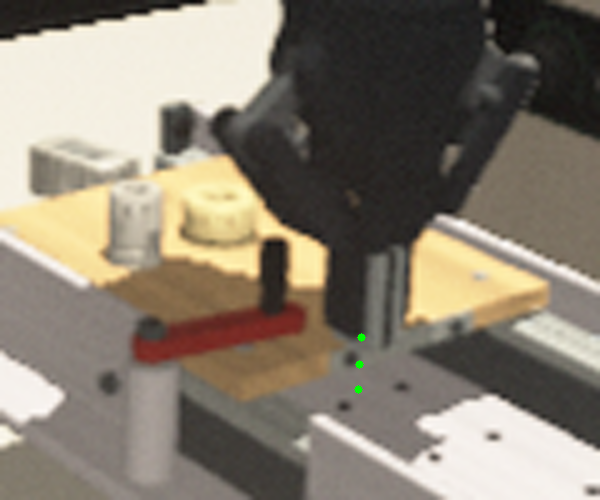

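The picture confirms it: the real tip (360,335) is about 19 mm above the nominal TCP, so it's now at z≈0.070, level with the peg. I'll push the peg slowly.

Emit:
carry_out(
  motion=[
    [[0, 0.7, 0, 0, 0, 0, 0], [0, 1.4, 0, 0, 0, 0, 0], [0, 2.1, 0, 0, 0, 0, 0], [0, 2.6, 0, 0, 0, 0, 0], [0, 3.0, 0, 0, 0, 0, 0], [0, 3.3, 0, 0, 0, 0, 0], [0, 3.6, 0, 0, 0, 0, 0], [0, 3.8, 0, 0, 0, 0, 0], [0, 4.0, 0, 0, 0, 0, 0], [0, 4.0, 0, 0, 0, 0, 0]],
  ],
)

```text
time_s: 18.07
tcp_pos: [0.5324, 0.0594, 0.0526]
orientation: [[-0.047, 0.999, 0.001], [0.999, 0.047, -0.0], [-0.0, 0.001, -1.0]]
wrist_force: [-0.1, -0.7, -0.8]
finger_gap: 0.0
finger_force: 0.1
```

Emit:
carry_out(
  motion=[
    [[0, 0.2, 0, 0, 0, 0, 0], [0, 0.3, 0, 0, 0, 0, 0], [0, 0.3, 0, 0, 0, 0, 0]],
  ],
)

```text
time_s: 18.32
tcp_pos: [0.5323, 0.0625, 0.0526]
orientation: [[-0.047, 0.999, 0.0], [0.999, 0.047, 0.0], [0.0, 0.0, -1.0]]
wrist_force: [1.3, -0.7, -0.3]
finger_gap: -0.0
finger_force: 0.5
```

Emit:
carry_out(
  motion=[
    [[0, 0.1, 0, 0, 0, 0, 0], [0, 0.2, 0, 0, 0, 0, 0], [0, 0.2, 0, 0, 0, 0, 0]],
  ],
)

```text
time_s: 18.57
tcp_pos: [0.5321, 0.0648, 0.0525]
orientation: [[-0.047, 0.999, 0.0], [0.999, 0.047, 0.0], [0.0, 0.0, -1.0]]
wrist_force: [0.6, -0.2, -0.2]
finger_gap: -0.0001
finger_force: 0.5
```

Emit:
carry_out(
  motion=[
    [[0, 0.1, 0, 0, 0, 0, 0], [0, 0.2, 0, 0, 0, 0, 0], [0, 0.2, 0, 0, 0, 0, 0]],
  ],
)

```text
time_s: 18.82
tcp_pos: [0.532, 0.0652, 0.0525]
orientation: [[-0.046, 0.999, -0.0], [0.999, 0.046, -0.002], [-0.002, -0.0, -1.0]]
wrist_force: [0.3, -4.3, 1.1]
finger_gap: -0.0001
finger_force: 2.3
```

Emit:
carry_out(
  motion=[
    [[0, 0.1, 0, 0, 0, 0, 0], [0, 0.2, 0, 0, 0, 0, 0], [0, 0.2, 0, 0, 0, 0, 0]],
  ],
)

```text
time_s: 19.07
tcp_pos: [0.532, 0.0653, 0.0525]
orientation: [[-0.045, 0.999, -0.001], [0.999, 0.045, -0.004], [-0.004, -0.001, -1.0]]
wrist_force: [1.3, -8.5, 2.0]
finger_gap: 0.0003
finger_force: 4.1
```

Emit:
carry_out(
  motion=[
    [[0, 0.1, 0, 0, 0, 0, 0], [0, 0.2, 0, 0, 0, 0, 0], [0, 0.2, 0, 0, 0, 0, 0]],
  ],
)

```text
time_s: 19.32
tcp_pos: [0.5319, 0.0654, 0.0525]
orientation: [[-0.044, 0.999, -0.001], [0.999, 0.044, -0.006], [-0.006, -0.002, -1.0]]
wrist_force: [2.2, -10.9, 2.5]
finger_gap: 0.0001
finger_force: 5.8
```

The tip is firmly against the stop, so I'll back straight off, rise, and move clear.

Emit:
carry_out(
  motion=[
    [[0, -1, 0, 0, 0, 0, 0], [0, -2.5, 0, 0, 0, 0, 0], [0, -4.5, 0, 0, 0, 0, 0], [0, -4.5, 3, 0, 0, 0, 0], [0, -5, 7, 0, 0, 0, 0], [0, -8, 11, 0, 0, 0, 0], [0, -12, 14, 0, 0, 0, 0], [0, -16, 14, 0, 0, 0, 0], [0, -20, 14, 0, 0, 0, 0], [0, -20, 14, 0, 0, 0, 0], [0, -20, 14, 0, 0, 0, 0], [0, -20, 14, 0, 0, 0, 0]],
  ],
)

```text
time_s: 20.32
tcp_pos: [0.5317, -0.1288, 0.1922]
orientation: [[-0.046, 0.999, -0.0], [0.999, 0.046, 0.002], [0.002, -0.0, -1.0]]
wrist_force: [-0.2, 0.8, -0.0]
finger_gap: 0.0003
finger_force: 0.0
```

```bash
python3 - <<'E'
from h import *
b=cams.get_image('top');b0=cv2.imread('pics/top0.png')[:,:,::-1]
h=cv2.cvtColor(b,cv2.COLOR_RGB2HSV);m=((h[...,0]<8)|(h[...,0]>172))&(h[...,1]>150)&(h[...,2]>60);w=np.zeros_like(m);w[185:240,320:410]=1
print('catch',cv2.minAreaRect((ray('top',big(m&w)[:,0],.063)[:,:2]*1000).astype(np.float32)))
for n,(r,c) in dict(gauge=(185,225),block=(145,215),hex=(232,290),usb=(230,405)).items():
    s=(slice(r,r+28),slice(c,c+42));print(n,np.abs(b[s].astype(int)-b0[s]).mean().round(1),end=' ')
E
python3 m.py
```

```text
catch ((513.402099609375, 83.18228912353516), (59.42527770996094, 13.84920597076416), 4.325919151306152)
gauge 4.0 block 4.0 hex 4.0 usb 9.1 [ 0.53193718 -0.12686848  0.19225134] [ 0.78  0.94 -0.02]
((570.7626342773438, 146.18460083007812), (149.83335876464844, 178.05604553222656), 2.714151620864868)
```

```bash
python3 -c "
from bench import job_done
print(job_done())"
```

```text
the job is handed in; nothing more can be done
None
```

The board is docked flat in its notches and the red catch is square across it at its stop (it took a second push), with the robot clear; all three samples were upright when last viewed, and the gauge, block and hex key had not moved. The memory stick's image changed slightly, which I put down to the arm's shadow.

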